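Restock the emergency tray: press the injector pen into its shaped nest

TASK

Put the auto-injector pen that lies on the counter back into the empty nest of the emergency tray, turned the way the nest is shaped for it (wide blue cap in the wide end, orange nose in the narrow end), and press it fully home so that the spring clips hold it at both ends. Leave the spare pen in its nest and the jars and carton where they stand.

Things in the scene. Friction and masses are not known exactly. Their poses are not given: they have to be found in the camera images.
- pen: Loose auto-injector pen on the counter, 150 mm long, 20 high, about 70 g, rigid. Origin: middle of its underside; x along it to the orange nose, z up. Blue cap x = -75 to -40 mm, 34 wide; yellow oval barrel -40 to +45, 28 wide (sides rounded 10 mm radius; grip here, across y); round orange nose +45 to +75, 18 mm diameter, tapering to 12 at the tip. Either flat side may face up.
- pen_nose (a point): Tip of the pen's orange nose, on the pen's centre line, 10 mm above its underside.
- pen_cap (a point): End face of the pen's blue cap, on the centre line, 10 mm above its underside.
- tray: Emergency tray, fixed, 192 x 184 mm, slate-grey insert with red nest floors, white rim 26 mm high. Origin: centre of its underside; x along the nests. Empty nest at y = +44 mm, cap end at -x, nose end at +x; the other (y = -44) is head to tail to it and holds the spare pen. Above the counter: nest floors 6 mm, end blocks (over 37 mm from the middle) 24, decks beside the barrel 16.
- tray_channel (a point): Centre of the finger channel, on its floor 6 mm above the counter. The channel, 44 mm wide along the tray's x and 176 mm long along y, crosses both nests at their middle and is as deep as they are, so that fingers can straddle the middle of a pen down to the nest floor. Axes as the tray's.
- nest_center (a point): Centre of the empty nest, 16 mm above the counter: where the pen's centre line (10 mm above its underside) lies when home; axes as the tray's, and the pen's x must agree with x. The nest has the pen's outline with 2 to 2.5 mm of room all round; a pen turned end for end does not go in. Home, the pen lies on the nest floor, its top 26 mm above the counter.
- nest_nose (a point): Where the tip of the orange nose is when the pen is home: 75 mm along x from nest_center.
- nest_cap (a point): Where the end face of the blue cap is when the pen is home: -75 mm along x from nest_center.
- clips_nose (a point): Midpoint, at 22.5 mm above the counter, of the pair of white sprung clips beside the barrel 30 mm from nest_center towards the nose end. Each is a tab 12 mm long whose nub the barrel pushes aside; from 12.5 to 20 mm off the nest's centre line, top 26 mm above the counter.
- clips_cap (a point): The same for the pair 30 mm towards the cap end. A pen laid in the nest rests on the four nubs about 13 mm above home, 5 mm down between the end blocks. Pressing on its top, 8 to 14 N in the middle or about half that over each pair in turn, snaps it past the nubs to the floor, where they hold it. They centre it sideways.
- spare_pen: An identical pen already clipped into the other nest of the tray; leave it. Origin and axes as for the loose pen.
- pill_bottle: Bystander: amber jar with white cap, 56 mm diameter, 85 mm high; origin under its centre.
- carton: Bystander: white and green medicine carton, 50 x 110 x 40 mm high; origin under its centre.
- white_jar: Bystander: white jar with green cap, 64 mm diameter, 90 mm high; origin under its centre.
There are look-alikes about, which are no part of the job. What is shaped like the pen but black is not meant.

How it is judged:
By the outcome, as a careful person would: the job done as asked, in the order asked, and still so for the second after the job is handed in, with the robot touching nothing.
It also fails if it takes over 54 s, if anything falls off the work surface, if the arm or the gripper's body presses on something with over 40 N, if the wrist force passes 120 N, or if a joint passes its speed limit or range.

ROBOT

A 7-joint arm with a two-finger parallel gripper is mounted at the origin on the work surface. World frame = base frame: x ahead of the robot, y to its left, z up, the work surface at z = 0. Lengths are in m, angles in degrees, forces in N, time in s.
With the tool pointing down it reaches from about 0.4 to 0.9 m from the base axis. Payload 5.5 kg.
Tool frame: the origin (TCP) lies on the centre line of the jaws, within the pads' length; the fingertips stand 11 mm ahead of it and the grasp point (between the pads) lies 8 mm behind it; z points along the fingers, y is the direction in which the jaws open and shut (so a half turn about z gives the same grasp; the last joint's range is limited). The gripper opens to 85 mm and grips with 20 to 120 N. Pads are 22 mm wide; open, the fingers measure 114 mm over their backs; the gripper's body (76 mm by 85 mm) begins 54 mm behind the grasp point. The pads swing forward as they close: fully open they stand 13 mm farther back than shut.
Start: joints at [83.606, 28.699, -24.465, 88.831, 12.651, 65.22, -12.049], TCP at [0.238, -0.605, 0.242] pointing down, gripper open.
Joint ranges: [-164.97, 164.97], [-17.58, 116.51], [-87.97, 89.64], [11.32, 138.91], [-80.73, 260.73], [10.89, 115.49], [-147.41, 147.41]. Speed limits (degrees/s): [147.25, 147.25, 180, 180, 180, 180, 180].

INTERFACE

Orientations are given as [roll, pitch, yaw] about the fixed x, y, z axes, in that order (R = Rz(yaw) Ry(pitch) Rx(roll)).
In Python, from workcell import bot gives the robot as it stands.
- The arm moves only by the tool play_rows, never from a script. Its arguments are lists of equal length, an entry for each row: "jaw": the closure in counts, from 0 (fully open) to 255 (shut); "slide": the shift along the tool's x, y, z in cm, a list of three; "roll": the turn about the tool's z in degrees. In form: {"jaw": [jaw, ...], "slide": [[tx, ty, tz], ...], "roll": [roll, ...]}. A call has 1 to 5 rows; each row shifts and turns the pose as measured when the row begins, along the tool's axes as they then stand; what a row does not reach is not made up. A row lasts 1/10 s, in which the tool goes at most 50 mm and 8.59 degrees, less where a joint would pass 70% of its speed; a pose out of reach is approached as far as the arm can. A call is refused whole if a number of a shift passes 5 or a number of a turn 8.59, either way. A call with a gripper value outside its range is refused whole. The fingers move at their own pace and stop on an object; "force" is the grip in N (left out, the last holds). Time passes only in rows, so rows that do not move let the fingers close. It gives the time, the measured TCP pose, the force and the opening at its end, in the units of the state.
- bot.sense(): the state, without advancing time (a new reading comes with each control period).
- bot.capture(name): name is "scene" or "top" or "wrist"; returns the picture (480x640x3 uint8, red, green, blue); there is no depth.
- bot.calibration(name): a dict with "fx", "fy", "cx", "cy" (pixels), "eye" and "orientation" of the camera in the world. Camera axes: x right, y down, z forward; pixel columns grow to the right and rows downward; lengths in m; the calibration is good to about 2 mm. A picture is of the moment at which its call begins: read the wrist's pose just before it. calibration takes no time and is no camera call; for the wrist camera it gives the pose at the moment of the call.
- bot.hand_in(): hands the job in, once; it reports no verdict.
The state is a dict: "clock": time; "q": joint angles; "qvel": joint speeds; "joint_efforts": joint torques, N m; "position": TCP position; "eef_rot": TCP orientation; "contact_force": force on the tool from outside, world axes, zero at the start; "torque": the same for the moment, N m; "gripper_width": finger opening in m.
Only numpy, scipy, OpenCV 4.12 (cv2) and the standard library are available. Lean on these libraries where they do the work, as an engineer would, in place of code of your own. Each camera call takes 0.05 s, during which the arm holds its last target. There are 200 camera calls.

## Working session

There is one attempt and no reset: what is moved stays moved. The work goes in short steps, Python scripts to look and compute and a tool call to move; the robot and the scene stay as the last step left them, time stands still between calls to the robot, and variables do not carry over. Pictures are saved under pics/ and viewed, about 8 in all and at most 12, crops included, and the job is handed in when it is done.

Besides the shell and the picture viewer there is one more tool, called after "Emit:" as name(argument=value, ...), one argument or row to a line, values as JSON. play_rows: Moves the arm, as the interface text tells. Its arguments: {"type":"object","properties":{"jaw":{"type":"array","items":{"type":"number"}},"slide":{"type":"array","items":{"type":"array","items":{"type":"number"}}},"roll":{"type":"array","items":{"type":"number"}},"force":{"type":"number"}},"required":["jaw","slide","roll"]}

```bash
mkdir -p pics
cat > h.py <<'E'
import numpy as np,cv2
from workcell import bot
from scipy.spatial.transform import Rotation as R
def cal(n):
    c=bot.calibration(n); o=np.array(c["orientation"],float)
    M=o if o.shape==(3,3) else R.from_euler('xyz',o,degrees=True).as_matrix()
    return c,M,np.array(c["eye"])
def px2w(n,u,v,z,C=None):
    c,M,e=C or cal(n); d=M@np.array([(u-c["cx"])/c["fx"],(v-c["cy"])/c["fy"],1]); return e+d*(z-e[2])/d[2]
def w2px(n,p,C=None):
    c,M,e=C or cal(n); q=M.T@(np.array(p)-e); return c["cx"]+c["fx"]*q[0]/q[2],c["cy"]+c["fy"]*q[1]/q[2]
def save(n,f):
    im=bot.capture(n); cv2.imwrite("pics/"+f,im[:,:,::-1]); return im
E
python3 - <<'E'
from h import *
save("top","top0.png");save("scene","scene0.png")
print(bot.calibration("top"));print(bot.calibration("wrist"));print(bot.sense())
E
```

```text
{'fx': 450.7432985190306, 'fy': 450.7432985190306, 'cx': 326.21079125155643, 'cy': 236.44070790588626, 'eye': array([0.41877499, 0.12637387, 1.0550114 ]), 'orientation': array([-170.98493033,   -1.7673209 ,  -91.48467962])}
{'fx': 347.0588114120133, 'fy': 347.0588114120133, 'cx': 319.87025846056, 'cy': 242.54345798500628, 'eye': array([ 0.30115186, -0.57957602,  0.37323851]), 'orientation': array([ 1.64363814e+02,  3.33887802e-02, -6.85137250e+01])}
{'clock': 0.1, 'q': array([ 83.60709468,  28.74902694, -24.45478048,  88.88360541,
        12.65170246,  65.21849943, -12.05047884]), 'qvel': array([ 0.09232703, -0.17927173, -0.02237754, -0.15222524,  0.03405668,
        0.08409982,  0.03146434]), 'joint_efforts': array([-1.10427689e-02, -5.70806730e+01, -5.83859950e+00, -2.81746387e+01,
        1.05308258e-02,  5.51941470e-03,  1.52331046e-05]), 'position': array([ 0.23769563, -0.60435718,  0.24137097]), 'eef_rot': array([-1.79902320e+02, -3.68966934e-03,  2.14751402e+01]), 'contact_force': array([-0.55055616, -0.24383587, -0.40909189]), 'torque': array([ 0.02418406, -0.01258768,  0.06456998]), 'gripper_width': 0.0854918948673997}
```

View pics/top0.png

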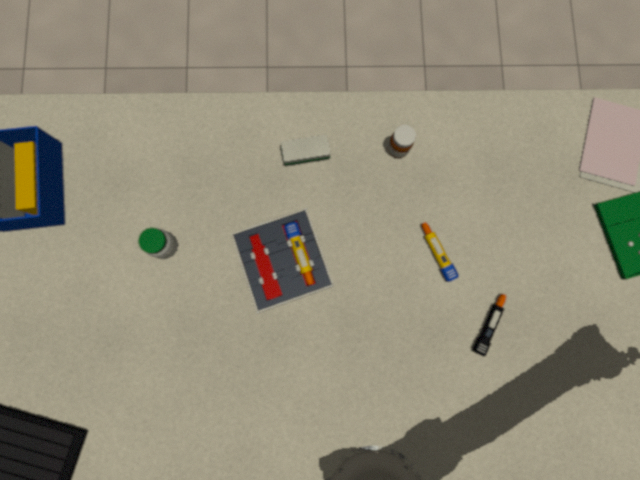

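The top view shows the loose pen from its nose at about (425,227) to its cap at about (452,277). The tray is at about (282,260), with the empty red nest on its left. The black pen at (490,325) is a decoy. Next I'll segment these and zoom in.

Run:
```python
from h import *
im=cv2.imread("pics/top0.png")
C=cal("top")
a=cv2.resize(im[200:320,225:345],(600,600),interpolation=cv2.INTER_CUBIC)
cv2.imwrite("pics/crop.png",a)
hsv=cv2.cvtColor(im,cv2.COLOR_BGR2HSV)
def blob(lo,hi,roi,z):
    m=cv2.inRange(hsv,lo,hi); k=np.zeros_like(m);x0,x1,y0,y1=roi;k[y0:y1,x0:x1]=m[y0:y1,x0:x1]
    v,u=np.nonzero(k); 
    P=np.array([px2w("top",a,b,z,C)[:2] for a,b in zip(u,v)]); c=P.mean(0)
    w,V=np.linalg.eigh(np.cov((P-c).T)); pr=(P-c)@V[:,1]
    print(len(u),(u.mean(),v.mean()),c.round(4),"ang",np.degrees(np.arctan2(V[1,1],V[0,1])).round(1),"ext",np.ptp(pr).round(3),"mid",(c+V[:,1]*(pr.max()+pr.min())/2).round(4))
    return c
pr=(410,470,215,290)
blob((5,120,100),(17,255,255),pr,.01);blob((20,100,100),(35,255,255),pr,.012);blob((95,100,60),(130,255,255),pr,.015);blob((0,100,60),(130,255,255),pr,.015)
sp=(284,325,215,292)
print("spare");blob((5,120,100),(17,255,255),sp,.018);blob((20,100,100),(35,255,255),sp,.02);blob((105,150,60),(130,255,255),sp,.024)
print("nest");blob((0,150,80),(4,255,255),(240,284,225,305),.006)
m=cv2.inRange(hsv,(0,150,80),(4,255,255));m[:, :240]=0;m[:,284:]=0
```

```text
80 (np.float64(425.95), np.float64(227.9875)) [ 0.5991 -0.1473] ang -158.1 ext 0.028 mid [ 0.6    -0.1469]
334 (np.float64(437.248502994012), np.float64(249.86526946107784)) [ 0.5461 -0.1704] ang -154.2 ext 0.086 mid [ 0.5471 -0.1699]
132 (np.float64(448.75), np.float64(272.6363636363636)) [ 0.4917 -0.1931] ang 80.8 ext 0.038 mid [ 0.4916 -0.1937]
576 (np.float64(437.9635416666667), np.float64(251.74131944444446)) [ 0.5414 -0.1708] ang -155.7 ext 0.148 mid [ 0.5441 -0.1696]
spare
140 (np.float64(307.14285714285717), np.float64(272.49285714285713)) [0.4996 0.1361] ang -166.2 ext 0.097 mid [0.5191 0.1409]
322 (np.float64(300.1335403726708), np.float64(253.52173913043478)) [0.5436 0.1515] ang -162.1 ext 0.085 mid [0.5428 0.1512]
104 (np.float64(291.75), np.float64(229.40384615384616)) [0.5997 0.1698] ang -164.0 ext 0.032 mid [0.6014 0.1702]
nest
816 (np.float64(264.8860294117647), np.float64(269.0894607843137)) [0.5109 0.2341] ang -161.9 ext 0.154 mid [0.5185 0.2366]
```

View pics/crop.png

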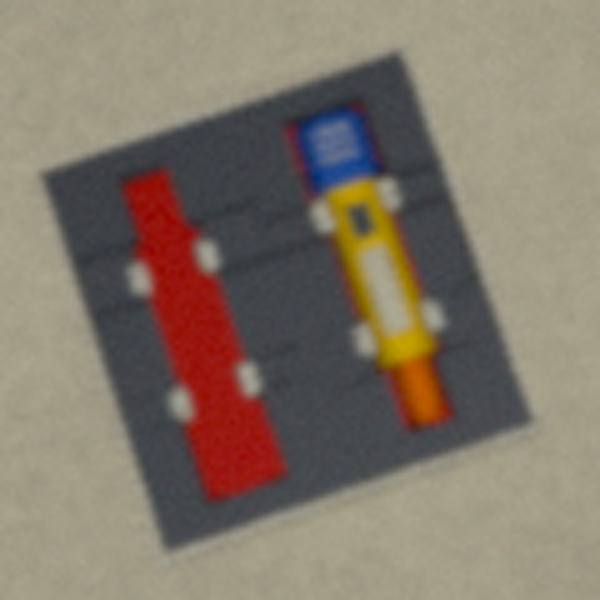

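The empty nest's wide (cap) end is at the bottom of the crop, i.e. −x, and its nose end points to +x with yaw about 18°. The loose pen is at about (0.545,-0.171) with yaw about 24°. I'll move above the pen.

Emit:
play_rows(
  jaw=[0,0,0,0,0],
  slide=[
    [4.1,-2.7,0],
    [4.1,-2.7,0],
    [4.1,-2.7,0],
    [4.1,-2.7,0],
    [4.1,-2.7,0],
  ],
  roll=[0,0,0,0,0],
)

```text
clock: 0.6
position: [0.3748, -0.4059, 0.2373]
eef_rot: [-179.8, 0.3, 20.4]
contact_force: [1.0, -0.6, -0.8]
gripper_width: 0.0854
```

Emit:
play_rows(
  jaw=[0,0,0,0,0],
  slide=[
    [4.1,-2.7,0],
    [4.1,-2.7,0],
    [4.1,-2.7,0],
    [4.1,-2.7,0],
    [4.1,-2.7,0],
  ],
  roll=[0,0,0,0,0],
)

```text
clock: 1.1
position: [0.5202, -0.2027, 0.2359]
eef_rot: [-179.7, 0.4, 20.3]
contact_force: [0.9, -0.6, -1.0]
gripper_width: 0.0853
```

Emit:
play_rows(
  jaw=[0,0,0,0],
  slide=[
    [2.5,-1.5,0],
    [0,0,0],
    [0,0,0],
    [0,0,0],
  ],
  roll=[-3,0,0,0],
)

```text
clock: 1.5
position: [0.5419, -0.1692, 0.235]
eef_rot: [-179.5, 0.2, 24.2]
contact_force: [-0.7, -0.0, -0.3]
gripper_width: 0.0857
```

```bash
cat > pen.py <<'E'
from h import *
import sys
C=cal("wrist"); im=save("wrist",sys.argv[1]); bgr=im[:,:,::-1].copy()
s=bot.sense();print(s["position"],s["eef_rot"])
hsv=cv2.cvtColor(bgr,cv2.COLOR_BGR2HSV); z=float(sys.argv[2])
for nm,lo,hi in(("or",(5,150,90),(17,255,255)),("ye",(20,110,90),(35,255,255)),("bl",(100,130,50),(130,255,255)),("red",(0,150,60),(4,255,255))):
    m=cv2.inRange(hsv,lo,hi);n,l,st,ce=cv2.connectedComponentsWithStats(m)
    for i in range(1,n):
        if st[i,4]<300: continue
        cn=max(cv2.findContours((l==i).astype(np.uint8),0,1)[0],key=cv2.contourArea)
        zz=.006 if nm=="red" else z
        P=np.array([px2w("wrist",a,b,zz,C)[:2] for a,b in cn[:,0]])
        (c,sz,an)=cv2.minAreaRect((P*1000).astype(np.float32))
        print(nm,st[i,4],ce[i].round(),"mm",np.round(c,1),np.round(sz,1),round(an,1))
E
python3 pen.py w1.png .01
```

```text
[ 0.54159809 -0.16987987  0.23494618] [-179.47722835    0.25371329   24.11874974]
or 538 [ 13. 137.] mm [484.6 138.3] [30.9 21.3] 17.4
or 341 [392. 352.] mm [ 424.4 -312.8] [18.2 32.4] 64.3
ye 1655 [12. 75.] mm [542.2 149. ] [90.6 27.6] 9.9
ye 1047 [326. 222.] mm [ 540.3 -174.2] [75.3 26.8] 25.0
bl 549 [326. 263.] mm [ 491.3 -197.5] [33.4 30.7] 24.3
```

View pics/w1.png

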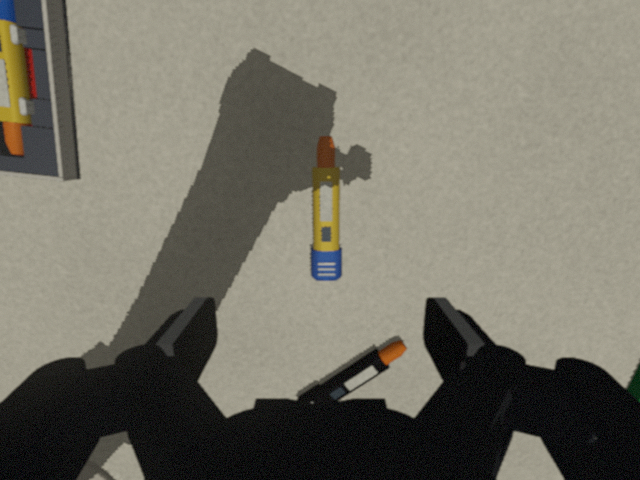

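The wrist view shows the pen upright in the image at column 326, with its nose at row 137 and its cap end at row 280. Both cameras agree on a centre of about (0.5445,-0.1725) and yaw 24.3°. I'll descend.

Emit:
play_rows(
  jaw=[0,0,0,0,0],
  slide=[
    [0.2,0.35,4],
    [0,0,4.5],
    [0,0,4.5],
    [0,0,3.5],
    [0,0,0],
  ],
  roll=[-0.2,0,0,0,0],
)

```text
clock: 2.05
position: [0.5421, -0.1837, 0.0671]
eef_rot: [-180.0, 0.3, 23.3]
contact_force: [-1.7, 0.3, 0.1]
gripper_width: 0.0856
```

```bash
python3 pen.py w2.png .015
```

```text
[ 0.54360714 -0.18429019  0.06939003] [1.79892041e+02 1.29359674e-01 2.33253441e+01]
or 1848 [299. 148.] mm [ 599.3 -147.8] [29.6 16.8] 24.0
ye 5063 [303. 249.] mm [ 546.6 -172. ] [88.8 27.4] 24.5
bl 1839 [307. 347.] mm [ 494.  -196.2] [38.1 31.3] 24.7
```

View pics/w2.png

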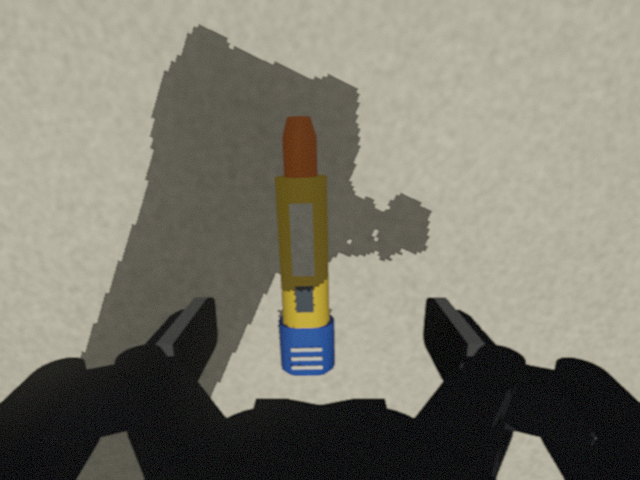

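The pen is clearly visible here and its centre is confirmed at (0.5445,-0.1729), yaw 24.5°. The TCP has drifted about 11 mm sideways, so I'll correct that before descending.

Emit:
play_rows(
  jaw=[0,0,0,0,0],
  slide=[
    [0.5,-1.0,0],
    [0,0,0],
    [0,0,1.5],
    [0,0,1.5],
    [0,0,0],
  ],
  roll=[-1.2,0,0,0,0],
)

```text
clock: 2.6
position: [0.5495, -0.1755, 0.0452]
eef_rot: [179.3, -0.4, 24.5]
contact_force: [0.3, 0.9, 0.5]
gripper_width: 0.0854
```

Emit:
play_rows(
  jaw=[0,0,0,0,0],
  slide=[
    [-0.35,-0.4,1.0],
    [0,0,1.0],
    [0,0,0.5],
    [0,0,0],
    [0,0,0],
  ],
  roll=[0,0,0,0,0],
)

```text
clock: 3.1
position: [0.544, -0.173, 0.017]
eef_rot: [179.4, -0.3, 24.5]
contact_force: [0.3, 0.2, 0.8]
gripper_width: 0.0854
```

Emit:
play_rows(
  jaw=[0,100,200,255,255],
  slide=[
    [0,0,0.35],
    [0,0,0],
    [0,0,0],
    [0,0,0],
    [0,0,0],
  ],
  roll=[0,0,0,0,0],
  force=40,
)

```text
clock: 3.6
position: [0.545, -0.1733, 0.0142]
eef_rot: [179.3, -0.4, 24.5]
contact_force: [0.1, -0.3, 0.3]
gripper_width: 0.0284
```

Emit:
play_rows(
  jaw=[255,255,255,255,255],
  slide=[
    [0,0,0],
    [0,0,0],
    [0,0,0],
    [0,0,0],
    [0,0,0],
  ],
  roll=[0,0,0,0,0],
)

```text
clock: 4.1
position: [0.5452, -0.1734, 0.0144]
eef_rot: [179.3, -0.4, 24.5]
contact_force: [-0.4, -0.6, 0.5]
gripper_width: 0.0263
```

Emit:
play_rows(
  jaw=[255,255,255,255,255],
  slide=[
    [0,0,-1.5],
    [0,0,-3],
    [0,0,-4],
    [0,0,-4],
    [0,0,0],
  ],
  roll=[0,0,0,0,0],
)

```text
clock: 4.6
position: [0.5427, -0.1712, 0.1456]
eef_rot: [179.5, -0.3, 24.6]
contact_force: [1.1, 0.3, -0.9]
gripper_width: 0.0265
```

```bash
python3 pen.py w3.png .10; python3 -c "
from h import *;s=bot.sense();print(s['gripper_width'],s['position'])"
```

```text
[ 0.54116212 -0.17122814  0.14335017] [ 1.79585786e+02 -1.29028787e-01  2.45480314e+01]
or 3444 [320. 169.] mm [ 594.9 -148.3] [40.8 23.2] 24.6
ye 8597 [320. 299.] mm [ 523.  -180.7] [123.2  36.6] 24.5
0.02640958576555192 [ 0.54116212 -0.17122814  0.14335017]
```

View pics/w3.png

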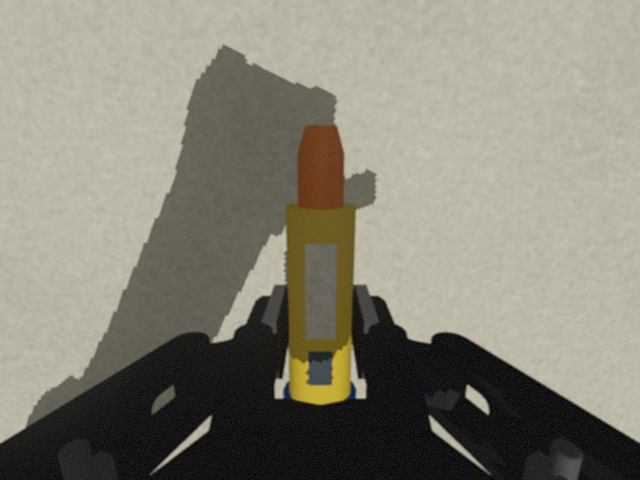

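The pen is held. Its nose tip is at (320,125), the barrel's front edge is at row 206, and it lies straight along the tool x axis. I'll work out the in-hand offset, then head to the nest.

Run:
```python
from h import *
C=cal("wrist");s=bot.sense();t=s["position"];Rt=R.from_euler('xyz',s["eef_rot"],degrees=True).as_matrix()
print("px of expected tip/edge", w2px("wrist",t+Rt@[.075,0,-.0044],C), w2px("wrist",t+Rt@[.045,0,-.012],C))
for nm,v,dz in(("tip",125,-.0044),("edge",206,-.012)):
    p=px2w("wrist",320,v,t[2]-dz,C); print(nm,(Rt.T@(p-t)*1000).round(1))
n=np.array([.5185,.2366]);d=n-t[:2];print("delta tool",Rt[:2,:2].T@d)
```

```text
px of expected tip/edge (np.float64(319.63974948175854), np.float64(124.88350876326932)) (np.float64(319.6469891741188), np.float64(213.8749880438725))
tip [75.   0.1 -4.2]
edge [ 47.8   0.1 -11.9]
delta tool [ 0.14882047 -0.3803735 ]
```

Emit:
play_rows(
  jaw=[255,255,255,255,255],
  slide=[
    [1.7,-4.2,-1],
    [1.7,-4.2,0],
    [1.7,-4.2,0],
    [1.7,-4.2,0],
    [1.7,-4.2,0],
  ],
  roll=[0,0,0,0,0],
)

```text
clock: 5.15
position: [0.5298, 0.0502, 0.1496]
eef_rot: [179.4, 0.2, 23.4]
contact_force: [0.9, -0.4, -0.5]
gripper_width: 0.0265
```

Emit:
play_rows(
  jaw=[255,255,255,255],
  slide=[
    [0.5,-3.5,0],
    [0,-3.5,0],
    [0,0,0],
    [0,0,0],
  ],
  roll=[3,3,0,0],
)

```text
clock: 5.55
position: [0.5023, 0.1286, 0.1467]
eef_rot: [179.6, 0.4, 18.0]
contact_force: [0.5, -0.8, -1.6]
gripper_width: 0.0264
```

```bash
python3 pen.py w4.png .026
```

```text
[0.50213528 0.12892607 0.14666825] [179.68750668   0.38024576  18.0222481 ]
or 3534 [320. 168.] mm [552.2 143.2] [57.8 32.9] 18.0
ye 9845 [317. 282.] mm [473.6 117.6] [236.1  53. ] 17.7
bl 1953 [307.  88.] mm [599.7 168.4] [33.9 31.3] 18.1
red 6844 [190. 172.] mm [517.9 235.7] [155.   34.1] 16.4
```

View pics/w4.png

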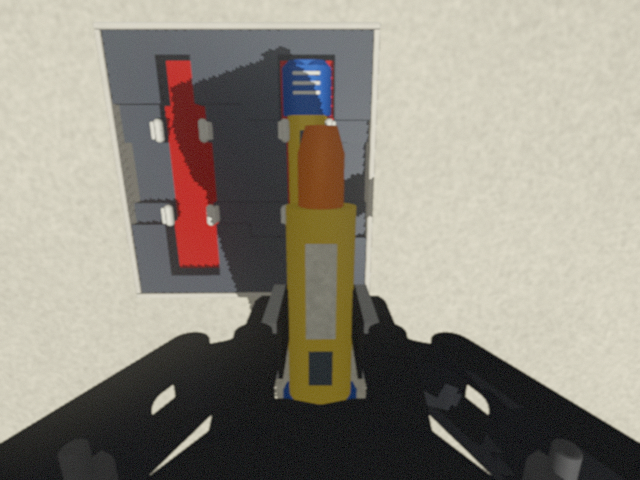

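The tray is clearly visible, with the empty nest's narrow (nose) end at the top. The four clips are at about (157,131), (205,130), (168,215) and (213,214). I'll fix the nest pose from the clips and the rim.

Run:
```python
from h import *
im=cv2.imread("pics/w4.png");C=cal("wrist");s=bot.sense();t=s["position"];Rt=R.from_euler('xyz',s["eef_rot"],degrees=True).as_matrix()
hsv=cv2.cvtColor(im,cv2.COLOR_BGR2HSV)
m=cv2.inRange(hsv,(0,0,110),(180,60,255));m[:,:140]=0;m[:,225:]=0;m[:110]=0;m[240:]=0
n,l,st,ce=cv2.connectedComponentsWithStats(m);Q=[]
for i in range(1,n):
    if st[i,4]>40: p=px2w("wrist",*ce[i],.024,C);Q.append(p[:2]*1000);print(ce[i].round(1),st[i],Q[-1].round(1))
if len(Q)==4: print("clip mean",np.mean(Q,0))
# rim corners at z .026: back-left, back-right, front-left
B=[px2w("wrist",u,v,.026,C)[:2]*1000 for u,v in((98,27),(378,27),(140,293))]
print("rim",np.round(B,1),"back w",np.hypot(*(B[1]-B[0])),"left l",np.hypot(*(B[2]-B[0])))
d=B[0]-B[1];yaw=np.degrees(np.arctan2(-d[0],d[1]));e=B[0]-B[2];print("yaws",yaw,np.degrees(np.arctan2(e[1],e[0])))
ce_=(B[1]+B[2])/2;y=np.radians(18);print("nest from rim",ce_+44*np.array([-np.sin(y),np.cos(y)]))
# red ends at floor
for u,v in((178,60),(196,267)):print(px2w("wrist",u,v,.006,C)[:2]*1000)
```

```text
[156.1 130.2] [147 118  18  26 336] [540.9 260.2]
[203.9 129.9] [198 119  14  23 238] [551.3 228.8]
[166.7 214.8] [159 204  16  23 270] [484.  241.7]
[212.  214.5] [207 205  12  20 196] [494.6 209.8]
clip mean [517.72076163 235.11661875]
rim [[591.8 306.3]
 [647.6 136.1]
 [416.5 248.7]] back w 179.10047917878643 left l 184.5399523902484
yaws 18.143354672822348 18.175424725574878
nest from rim [518.4547156 234.248377 ]
[590.59379447 262.115494  ]
[442.04660848 216.44986744]
```

Nest centre is about (0.518,0.2353) with yaw 18.1°. I'll move above it.

Emit:
play_rows(
  jaw=[255,255,255,255,255],
  slide=[
    [2,-4,0],
    [2,-4,0],
    [0.6,-1.2,0],
    [0,0,0],
    [0,0,0],
  ],
  roll=[0,0,0,0,0],
)

```text
clock: 6.1
position: [0.5203, 0.2225, 0.1427]
eef_rot: [179.4, 0.7, 17.2]
contact_force: [0.3, -0.8, -0.5]
gripper_width: 0.0264
```

Emit:
play_rows(
  jaw=[255,255,255,255,255],
  slide=[
    [0.15,-1.3,2],
    [0,0,2.5],
    [0,0,2],
    [0,0,0],
    [0,0,0],
  ],
  roll=[-0.9,0,0,0,0],
)

```text
clock: 6.6
position: [0.52, 0.2211, 0.0758]
eef_rot: [179.0, 0.8, 17.4]
contact_force: [0.0, 0.6, -1.2]
gripper_width: 0.0267
```

Emit:
play_rows(
  jaw=[255,255,255,255,255],
  slide=[
    [0.2,-1.4,0],
    [0,0,0],
    [0,0,0.8],
    [0,0,0],
    [0,0,0],
  ],
  roll=[-0.7,0,0,0,0],
)

```text
clock: 7.1
position: [0.5201, 0.2353, 0.0705]
eef_rot: [179.0, 0.5, 18.0]
contact_force: [0.3, -0.8, 0.2]
gripper_width: 0.0267
```

Emit:
play_rows(
  jaw=[255,255,255,255,255],
  slide=[
    [-0.2,-0.1,0.8],
    [0,0,0.8],
    [0,0,0.8],
    [0,0,0],
    [0,0,0],
  ],
  roll=[0,0,0,0,0],
)

```text
clock: 7.6
position: [0.5171, 0.2348, 0.0438]
eef_rot: [179.0, 0.6, 18.0]
contact_force: [0.1, 0.0, -0.7]
gripper_width: 0.0263
```

Run:
```python
from h import *
save("wrist","w5.png");s=bot.sense();print(s["position"],s["eef_rot"],s["contact_force"])
```

```text
[0.51697714 0.23465314 0.04373705] [178.94927428   0.6318195   18.01110071] [-0.80431492  0.10951545 -0.17569655]
```

View pics/w5.png

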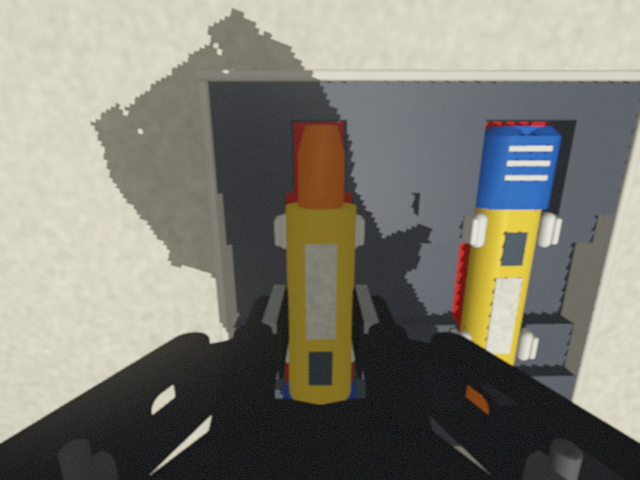

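The pen is centred over the nest: nest mouth columns 292–346 against the nose at 320, with the nest's end edge at row 121. I'll check the lengthwise position numerically.

Run:
```python
from h import *
C=cal("wrist");s=bot.sense();t=s["position"];Rt=R.from_euler('xyz',s["eef_rot"],degrees=True).as_matrix()
for nm,u,v,z in(("nest end",319,121,.024),("clipL top",281,216,.026),("clipR top",359,216,.026),("clipL bot",281,240,.026),("shoulder",319,198,.024),("pen tip",320,124,t[2]-.0044),("pen edge",320,207,t[2]+.0056)):
    print(nm,(Rt.T@(px2w("wrist",u,v,z,C)-t)*1000).round(1))
im=cv2.imread("pics/w5.png");cv2.imwrite("pics/c5.png",cv2.resize(im[100:300,200:440],(720,600),interpolation=cv2.INTER_CUBIC))
```

```text
nest end [77.7 -0.2 18.9]
clipL top [ 38.4 -16.8  17. ]
clipR top [38.3 17.3 17.6]
clipL bot [ 27.6 -17.1  17.1]
shoulder [46.  -0.2 19.2]
pen tip [75.7  0.2  3.6]
pen edge [46.4  0.2 -6.1]
```

View pics/c5.png

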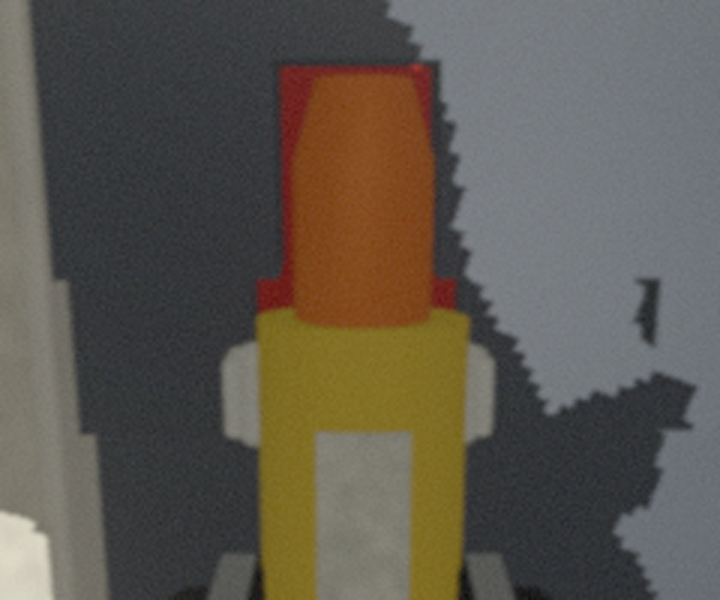

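It's aligned within about 1 mm: nest end +77.7, pen tip +75 to +75.7. The nest is about 0.2–0.5 mm to the side, which the clips will centre. I'll lower the pen onto the clips.

Emit:
play_rows(
  jaw=[255,255,255,255,255],
  slide=[
    [0.05,0,0.5],
    [0,0,0.4],
    [0,0,0.2],
    [0,0,0],
    [0,0,0],
  ],
  roll=[0,0,0,0,0],
)

```text
clock: 8.15
position: [0.5182, 0.2353, 0.0328]
eef_rot: [179.0, 0.5, 18.0]
contact_force: [-0.4, 0.3, 1.1]
gripper_width: 0.0265
```

The pen is touching the nubs (about 1 N at z = 0.0328). I'll press it down while still gripped so it stays level; home should be at TCP z ≈ 0.0204.

Emit:
play_rows(
  jaw=[255,255,255,255,255],
  slide=[
    [0,0,0.4],
    [0,0,0.4],
    [0,0,0.4],
    [0,0,0.3],
    [0,0,0],
  ],
  roll=[0,0,0,0,0],
)

```text
clock: 8.65
position: [0.5195, 0.2357, 0.0211]
eef_rot: [178.9, 0.3, 18.0]
contact_force: [0.9, 1.2, -4.0]
gripper_width: 0.0262
```

Emit:
play_rows(
  jaw=[255,255,255],
  slide=[
    [0,0,0.15],
    [0,0,0.2],
    [0,0,0.1],
  ],
  roll=[0,0,0],
)

```text
clock: 8.95
position: [0.5195, 0.2356, 0.0203]
eef_rot: [178.7, 0.3, 18.0]
contact_force: [-2.1, -1.9, 4.8]
gripper_width: 0.0262
```

The pen is on the floor, with upward force at z = 0.0203. I'll open only partway, because the rim is close to the fingers, and rise.

Emit:
play_rows(
  jaw=[140,140,140,140],
  slide=[
    [0,0,0],
    [0,0,0],
    [0,0,0],
    [0,0,0],
  ],
  roll=[0,0,0,0],
)

```text
clock: 9.35
position: [0.5202, 0.2358, 0.0204]
eef_rot: [178.7, 0.3, 18.0]
contact_force: [0.8, -0.7, -0.2]
gripper_width: 0.0385
```

Emit:
play_rows(
  jaw=[140,140,140,140,140],
  slide=[
    [0,0,-1],
    [0,0,-2],
    [0,0,-2],
    [0,0,-2],
    [0,0,0],
  ],
  roll=[0,0,0,0,0],
)

```text
clock: 9.85
position: [0.5194, 0.2375, 0.0935]
eef_rot: [178.8, 0.4, 18.0]
contact_force: [0.6, 0.2, -0.1]
gripper_width: 0.0387
```

Emit:
play_rows(
  jaw=[140,140,140,140],
  slide=[
    [-4,0,-3.5],
    [-4,0,-2],
    [0,0,0],
    [0,0,0],
  ],
  roll=[0,0,0,0],
)

```text
clock: 10.25
position: [0.4414, 0.2131, 0.1425]
eef_rot: [178.9, 1.0, 17.9]
contact_force: [0.3, -0.5, -0.9]
gripper_width: 0.0384
```

```bash
python3 pen.py w6.png .022
python3 - <<'E'
from h import *
im=cv2.imread("pics/w6.png")
cv2.imwrite("pics/c6.png",cv2.resize(im[60:360,120:520],(800,600),interpolation=cv2.INTER_CUBIC))
E
```

```text
[0.44099598 0.21312929 0.14222487] [178.92006018   1.04114055  17.9508573 ]
or 1293 [321.  24.] mm [575.8 254.1] [26.2 20.7] 18.7
or 899 [438. 210.] mm [489.4 137.3] [36.6 24.3] 17.8
ye 3539 [321. 113.] mm [522.7 236.1] [86.  27.3] 17.8
ye 3485 [445. 124.] mm [541.7 151.5] [86.3 28.9] 18.4
bl 2435 [455.  31.] mm [598.8 169.6] [35.8 33.7] 18.4
bl 1485 [321. 203.] mm [465.3 217.7] [33.3 31.7] 17.8
```

View pics/c6.png

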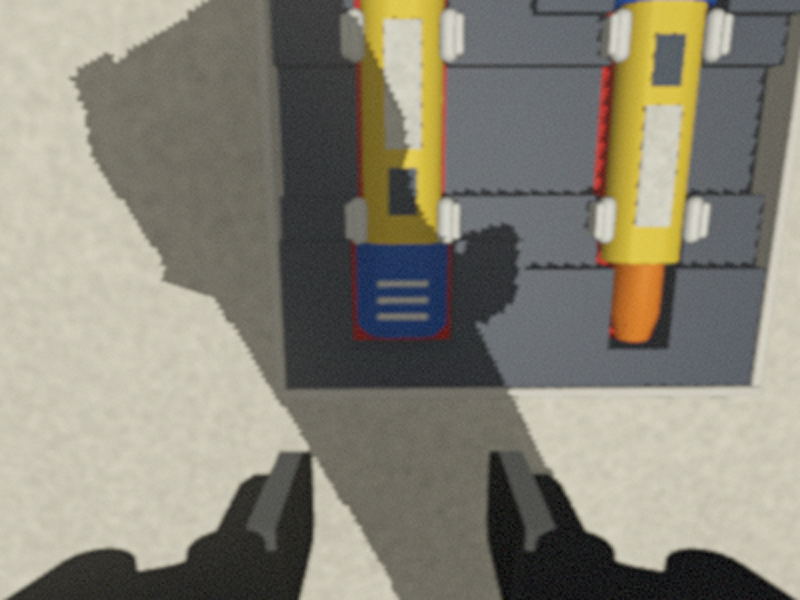

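The pen is seated, with the clips over its barrel edges the same as on the spare, and its cap level in the wide end. As a check I'll press gently with shut fingers near each clip pair, starting with the cap pair.

Emit:
play_rows(
  jaw=[255,255,255,255,255],
  slide=[
    [2.8,0.1,0],
    [2.8,0.1,2],
    [0,0,3],
    [0,0,2],
    [0,0,0],
  ],
  roll=[0,0,0,0,0],
)

```text
clock: 10.8
position: [0.5004, 0.2276, 0.0666]
eef_rot: [178.9, 0.9, 17.8]
contact_force: [-0.9, -0.5, 0.2]
gripper_width: -0.0003
```

Emit:
play_rows(
  jaw=[255,255,255,255,255],
  slide=[
    [-0.5,-0.1,1.2],
    [0,0,1],
    [0,0,0.3],
    [0,0,0.3],
    [0,0,0],
  ],
  roll=[0,0,0,0,0],
)

```text
clock: 11.3
position: [0.4958, 0.2274, 0.0377]
eef_rot: [178.9, 0.8, 17.8]
contact_force: [-0.9, -0.2, -0.4]
gripper_width: 0.0
```

Emit:
play_rows(
  jaw=[255,255,255],
  slide=[
    [0,0,0.15],
    [0,0,0.2],
    [0,0,0.2],
  ],
  roll=[0,0,0],
)

```text
clock: 11.6
position: [0.4962, 0.2277, 0.0371]
eef_rot: [178.7, 0.7, 17.8]
contact_force: [-5.9, -2.9, 18.6]
gripper_width: 0.0001
```

The cap side is solid at 26 mm under 18 N, so it's home. Now the nose side.

Emit:
play_rows(
  jaw=[255,255,255,255,255],
  slide=[
    [0,0,-2],
    [2.5,0,0],
    [2.5,0,0],
    [0,0,0],
    [0,0,0],
  ],
  roll=[0,0,0,0,0],
)

```text
clock: 12.1
position: [0.5462, 0.244, 0.0606]
eef_rot: [178.7, 0.5, 17.8]
contact_force: [0.8, -1.0, -0.5]
gripper_width: -0.0001
```

Emit:
play_rows(
  jaw=[255,255,255,255,255],
  slide=[
    [-0.3,0,1],
    [0,0,0.8],
    [0,0,0.4],
    [0,0,0.2],
    [0,0,0.1],
  ],
  roll=[0,0,0,0,0],
)

```text
clock: 12.6
position: [0.5413, 0.2422, 0.0372]
eef_rot: [178.5, 0.5, 17.9]
contact_force: [-3.1, -1.6, 9.3]
gripper_width: 0.0003
```

The nose side is also home, solid at the same height. I'll retract and take a final look.

Emit:
play_rows(
  jaw=[255,255,255,255,255],
  slide=[
    [0,0,-2],
    [-3,0,-4],
    [-3,0,-4],
    [-4,0,-2.5],
    [-4,0,0],
  ],
  roll=[0,0,0,0,0],
)

```text
clock: 13.1
position: [0.4057, 0.2022, 0.1639]
eef_rot: [178.6, 0.7, 17.9]
contact_force: [0.5, 1.0, 0.3]
gripper_width: 0.0
```

Emit:
play_rows(
  jaw=[255,255,255],
  slide=[
    [0,0,0],
    [0,0,0],
    [0,0,0],
  ],
  roll=[0,0,0],
)

```text
clock: 13.4
position: [0.3998, 0.199, 0.1632]
eef_rot: [178.3, 0.9, 18.0]
contact_force: [-0.1, -0.2, -0.3]
gripper_width: -0.0001
```

```bash
python3 pen.py w7.png .022
```

```text
[0.40024569 0.19922442 0.16321886] [178.31067662   0.87403275  17.9785241 ]
or 920 [431. 148.] mm [487.1 133.3] [30.3 20.5] 18.1
ye 2729 [317.  64.] mm [518.1 234.7] [75.2 27. ] 17.0
ye 3306 [437.  63.] mm [541.3 151.2] [84.  28.8] 18.1
bl 1487 [317. 141.] mm [465.2 217.5] [34.2 31.9] 17.1
```

View pics/w7.png

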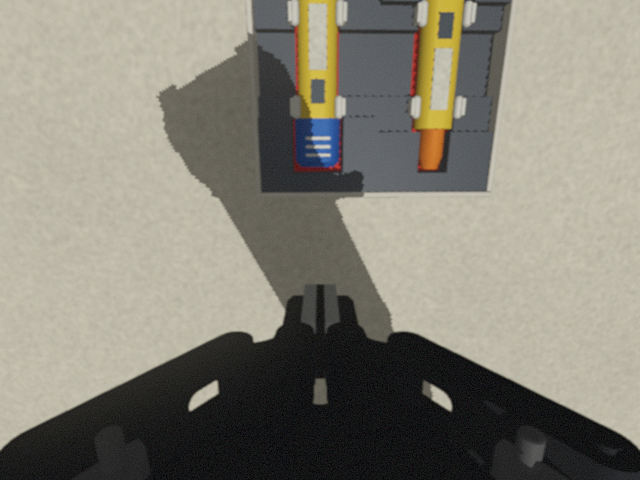

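The pen sits in its nest with the cap at (317,141) in the wide end, the spare is still in place, and the gripper is clear. I'll hand in.

```bash
python3 -c "
from workcell import bot
print(bot.hand_in())"
```

```text
the job is handed in; nothing more can be done
None
```

The loose pen is in the empty nest of the tray, blue cap in the wide end, and pressed home past the clips at both ends. I handed the job in at about 13.5 s, with the gripper shut and well clear of everything.

- **Seating:** I pressed the pen down while it was still gripped, and the tool stopped at the height that puts the pen on the nest floor. I then released it and pressed its top with shut fingers near each clip pair. Both ends were solid at about 26 mm, under 18.6 N at the cap side and 9.3 N at the nose side.
- **Last picture:** it shows the pen in line with the nest and the spare pen still in its nest. The nose end was out of frame in that view, but the press near the nose clips covers it.
- **Jars and carton:** I took no last picture of these; the arm's path kept well away from them.
- **Disagreements:** the cameras differed by 1 to 3 mm on positions. The grip closed to 26.4 mm on the 28 mm barrel, but nothing slipped.

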